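# Make up the drink-mixing and bottle-washing kits

## Robot

A 6-joint arm with a two-finger parallel gripper is mounted at the origin on the work surface. World frame = base frame: x ahead of the robot, y to its left, z up, the work surface at z = 0. Lengths are in mm, angles in rad, forces in N, time in s.
With the tool pointing down it reaches from about 275 to 825 mm from the base axis. Payload 5.2 kg.
Tool frame: the origin (TCP) lies at the very end of the fingers, on their centre line; the grasp point (between the pads) lies 19 mm behind it; z points along the fingers, y is the direction in which the jaws open and shut (so a half turn about z gives the same grasp; the last joint's range is limited). The gripper opens to 93 mm and grips with 3 to 60 N. Pads are 15 mm wide; open, the fingers measure 128 mm over their backs; the gripper's body (75 mm by 188 mm) begins 65 mm behind the grasp point.
Start: joints at [0.929, 0.259, 1.535, -0, 1.348, -0.203], TCP at [233.649, 497.909, 191.053] pointing down, gripper open.
Joint ranges: [-3.14, 3.14], [-0.91, 2.08], [0.19, 2.58], [-1.22, 4.36], [0.22, 2.71], [-3.12, 3.12]. Speed limits (rad/s): [2.57, 2.57, 3.14, 3.14, 3.14, 3.14].

## Interface

Orientations are given as [roll, pitch, yaw] about the fixed x, y, z axes, in that order (R = Rz(yaw) Ry(pitch) Rx(roll)).
In Python, from bench import robot gives the robot as it stands. The module is installed in compiled form; this text tells all that it offers. Calls block until the motion is done:
- robot.move_ptp(position, orientation): joint-space move of the TCP to a pose.
- robot.move_linear(position, ori=None, speed=150, f_stop=None): straight line of the TCP; ori=None keeps the orientation; speed is the mean speed in mm/s. With f_stop (N) it stops when the force on the tool has changed by that much, and returns True; else False.
- robot.move_j(angles): joint-space move.
- robot.move_gripper(opening): opening from 0.0 (shut) to 1.0 (fully open); the grip force is fixed at half the most; returns when the fingers have stopped.
- robot.sleep(seconds).
- robot.inverse_kinematics(position, orientation): joint angles nearest the present ones, or None.
- robot.get_image(name): name is "side" or "top"; returns a dict with "img" (420x560x3 uint8, blue, green, red), "fovy" (degrees; the focal length in pixels is half the picture's height over the tangent of half this angle, whatever the lens; pixels are square), "cx", "cy" (the principal point, pixels), "k1" (the pictures are not rectified: a ray, as slopes to the right and down, at radius r is drawn at 1 + k1 r^2 times it, then the intrinsics apply), "eye" and "orientation" of the camera in the world. Camera axes: x right, y down, z forward; pixel columns grow to the right and rows downward; lengths in mm; the calibration is good to about 2 mm. A picture is of the moment at which its call begins. There is no depth.
A pose or a line that the arm cannot do raises robot.MotionError and nothing moves.
- robot.hand_in(): hands the job in, once; it reports no verdict.
Readings, each from a call of its own:
- robot.current_t(): time.
- robot.current_qpos(): joint angles.
- robot.current_joint_vel(): joint speeds.
- robot.current_joint_efforts(): joint torques, N m.
- robot.current_tcp_pos(): TCP position.
- robot.current_eef_rot(): TCP orientation.
- robot.current_contact_force(): force on the tool from outside, world axes, zero at the start.
- robot.current_ft_torque(): the same for the moment, N m.
- robot.current_gripper_width(): opening from 0.0 (shut) to 1.0 (fully open).
Only numpy, scipy, OpenCV 4.12 (cv2) and the standard library are available. Lean on these libraries where they do the work, as an engineer would, in place of code of your own. Each camera call takes 0.05 s, during which the arm holds its last target.

## Task

Make up two kits from the things on the sink-side shelf. For the drink-mixing kit, use the white divided tray: lay the teaspoon (the smaller of the two spoons) flat in the long compartment, and stand the glass tumbler and the tall round tin upright in the two square wells, one in each; for the bottle-washing kit, use the top of the grey caddy: lay the orange bottle brush flat in the long bay and set the flat round tin, lid up, in the empty well beside the soap. Keep the tumbler upright all the way and set it down rather than dropping it, and leave the amber jar and the tablespoon where they are.

Things in the scene. Friction and masses are not known exactly. Their poses are not given: they have to be found in the camera images.
- tray: White plastic divided tray, fixed, 200 (x) x 166 (y) x 18 mm. Origin: centre of its underside, z up. Floor top at z = 4 mm; walls and dividers 4 mm thick, rising to z = 18 mm. Long compartment on its -y side: 192 x 70 mm inside, centre (0, -44) mm. Two square wells on its +y side: each 94 (x) x 84 (y) mm inside, centres (-49, 37) and (49, 37) mm.
- caddy: Grey sink caddy, fixed, 228 (x) x 166 (y) x 64 mm; drawer under its -x end (not needed) sticks out 11 to 41 mm. Origin: centre of underside, z up. Open top: floor z = 52 mm, walls 4 mm thick up to z = 64. Long bay on its -y side: 220 x 72 mm inside, centre (0, -43) mm. On its +y side the empty well, 92 (x) x 82 (y) mm inside, centre (-64, 38), and a well with a fixed soap bar, centre (50, 38) mm.
- teaspoon: Loose. Steel teaspoon, the smaller spoon, 140 mm long, 35 g, on its back. Origin: under mid-length, on the surface it lies on; x towards the bowl, z up. There the handle is 9 mm wide (y) and arched, underside 8 mm and top 13 mm above the surface; it slopes down to the surface at its end (x = -70). Bowl 44 x 31 mm, 9 mm high, centre at x = 48 mm.
- tumbler: Loose. Plain clear glass tumbler, 88 mm high, 59 mm wide at the foot and 67 mm at the rim, about 190 g, standing. Origin: centre of its underside; z up.
- tall_tin: Loose. Tall round tin of plain steel with a pressed-on lid that stays on, 56 mm in diameter and 80 mm high with the lid, about 200 g, standing. Origin: centre of its underside; z up.
- flat_tin: Loose. Flat round tin of plain steel with a pressed-on lid that stays on, 64 mm in diameter and 36 mm high (dark base, dark disc in the middle of its lid), about 130 g, lid up. Origin: centre of its underside; z up.
- bottle_brush: Loose. Bottle brush, 195 mm long, 60 g: flat orange handle 20 mm wide (y), 13 mm thick, from x = -95 to 12 mm; white round bristle head 41 mm across, from x = 18 to 100 mm. Rests on head and handle end. Origin: under the handle near the balance point, on the surface it lies on; x towards the head, z up. At the origin the handle spans about 5 to 19 mm above the surface.
- jar: Bystander, loose, to be left alone: amber glass jar with white screw lid, 60 mm in diameter, 86 mm high. Origin: centre of its underside; z up.
- tablespoon: Bystander, loose, to be left alone: steel tablespoon, 190 mm long (the larger spoon), of the same shape as the teaspoon. Origin: under the middle of its length; x along the spoon towards the bowl (62 mm long, 42 mm wide), z up.
Things that resemble listed ones, but are neither listed nor needed, are in the scene too. Several things have the shape of the flat_tin; the one meant has the colours described above.

How it is judged (in metres and radians):
At the end, for the whole second after the job is handed in: Teaspoon flat in the tray lane (30 mm); tumbler, tall tin upright on the floors of its two wells, one each (20 x 16 mm); brush flat in the caddy bay (20 x 25 mm); flat tin lid up in the empty well (20 x 13 mm); all released, at rest; jar upright, it and the tablespoon within 20 mm of their starts ((((x of tumbler in the frame of tray between -0.069 and -0.029 m and y of tumbler in the frame of tray between 0.021 and 0.053 m and z of tumbler in the frame of tray between -0.001 and 0.012 m) and (x of tall_tin in the frame of tray between 0.029 and 0.069 m and y of tall_tin in the frame of tray between 0.021 and 0.053 m and z of tall_tin in the frame of tray between -0.001 and 0.012 m)) or ((x of tumbler in the frame of tray between 0.029 and 0.069 m and y of tumbler in the frame of tray between 0.021 and 0.053 m and z of tumbler in the frame of tray between -0.001 and 0.012 m) and (x of tall_tin in the frame of tray between -0.069 and -0.029 m and y of tall_tin in the frame of tray between 0.021 and 0.053 m and z of tall_tin in the frame of tray between -0.001 and 0.012 m))) and angle between each of tumbler, tall_tin, flat_tin, jar's own z axis and vertical below 0.1 rad and x of teaspoon in the frame of tray between -0.03 and 0.03 m and y of teaspoon in the frame of tray between -0.074 and -0.014 m and z of teaspoon in the frame of tray between -0.001 and 0.012 m and angle between each of teaspoon, bottle_brush's own z axis and vertical below 0.2 rad and angle between the x axis of teaspoon and the x axis of tray, either way round below 0.4 rad and x of bottle_brush in the frame of caddy between -0.02 and 0.02 m and y of bottle_brush in the frame of caddy between -0.068 and -0.018 m and z of bottle_brush in the frame of caddy between 0.047 and 0.06 m and angle between the x axis of bottle_brush and the x axis of caddy, either way round below 0.3 rad and x of flat_tin in the frame of caddy between -0.084 and -0.044 m and y of flat_tin in the frame of caddy between 0.025 and 0.051 m and z of flat_tin in the frame of caddy between 0.047 and 0.06 m and linear speed of each of tumbler, tall_tin, teaspoon, bottle_brush, flat_tin below 0.02 m/s and angular speed of each of tumbler, tall_tin, teaspoon, bottle_brush, flat_tin below 0.2 rad/s and distance of each of jar, tablespoon from where it was at the start of the episode below 0.02 m); the robot touches nothing.
It fails at once if the tumbler is tipped over (more than 0.7 rad) (angle between tumbler's own z axis and vertical above 0.7 rad).
It fails at once if the tumbler is dropped: it moves faster than 0.8 m/s with no finger on it (a fall of about 30 mm) (linear speed of tumbler above 0.8 m/s and contact force between tumbler and the fingers below 0.05 N).
It fails at once if the jar is knocked over or shifted by more than 30 mm (distance of jar from where it was at the start of the episode above 0.03 m or angle between jar's own z axis and vertical above 0.5 rad).
It fails at once if the tablespoon is shifted by more than 30 mm (distance of tablespoon from where it was at the start of the episode above 0.03 m).
It also fails if it takes over 128 s, if anything falls off the work surface, if the arm or the gripper's body presses on something with over 40 N, if the wrist force passes 120 N, or if a joint passes its speed limit or range.

## Working session

There is one attempt and no reset: what is moved stays moved. The work goes in short steps, each a Python script; the robot and the scene stay as the last script left them, time stands still between calls to the robot, and variables do not carry over. Pictures are saved under pics/ and viewed, and the job is handed in when it is done.

```bash
mkdir -p pics
python3 - <<'E'
from bench import robot
import cv2
for n in("top","side"):
    d=robot.get_image(n); cv2.imwrite(f"pics/{n}0.png",d["img"]); print(n,{k:v for k,v in d.items() if k!="img"})
print(robot.current_t(),robot.current_eef_rot())
E
```

```text
top {'fovy': 54.69926328809547, 'cx': 277.97639129365933, 'cy': 213.45234441905893, 'k1': 0.004914203086215704, 'eye': array([386.05060784,  11.38560788, 985.61407066]), 'orientation': array([-3.05329093, -0.0053628 , -1.57063459])}
side {'fovy': 55.86423328330322, 'cx': 275.5097971636718, 'cy': 214.0383328274923, 'k1': 0.00042404095694540035, 'eye': array([ 312.68671025, -489.48692283,  677.50676642]), 'orientation': array([-2.46086428e+00,  7.12532695e-04, -2.85883024e-01])}
0.1 [-3.13999023e+00 -3.56274551e-04  2.70279619e+00]
```

View pics/top0.png

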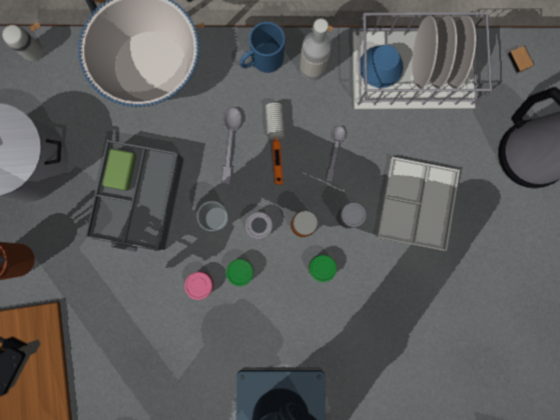

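View pics/side0.png

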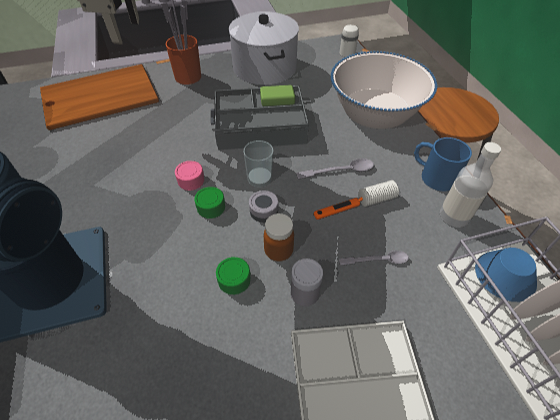

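Top view: image up is +x and left is +y. Seen there:
- **Fixtures:** caddy at (135,195), tray at (420,203).
- **Things to move:** tumbler (212,215), grey tin (353,215), small spoon (336,155), brush (276,140).
- **Bystanders:** jar (305,223), large spoon (232,140).
- **Flat-tin shapes:** grey with dark disc (259,225), green (240,272), green (322,268), pink (199,286).

The grey one with the dark disc fits the description. I'll enlarge to check it.

Run:
```python
import cv2
t=cv2.imread("pics/top0.png");s=cv2.imread("pics/side0.png")
cv2.imwrite("pics/c1.png",cv2.resize(t[90:300,180:380],None,fx=2.8,fy=2.8,interpolation=cv2.INTER_CUBIC))
cv2.imwrite("pics/c2.png",cv2.resize(s[130:310,165:425],None,fx=3,fy=3,interpolation=cv2.INTER_CUBIC))
cv2.imwrite("pics/c3.png",cv2.resize(t[120:260,80:200],None,fx=4,fy=4,interpolation=cv2.INTER_CUBIC))
cv2.imwrite("pics/c4.png",cv2.resize(t[145:260,365:475],None,fx=5,fy=5,interpolation=cv2.INTER_CUBIC))
```

```text
(no output)
```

View pics/c1.png

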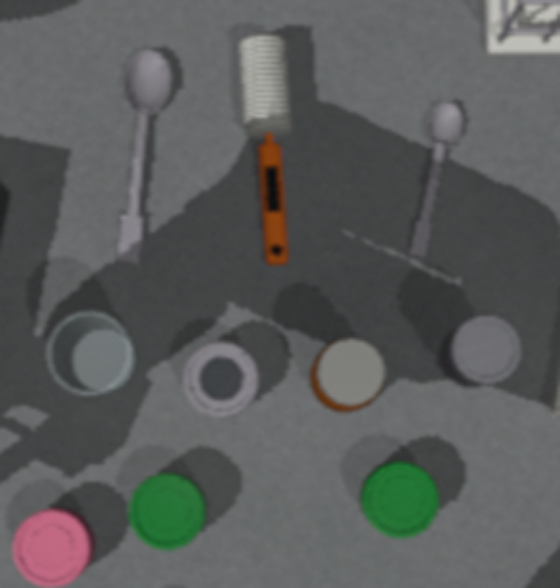

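View pics/c2.png

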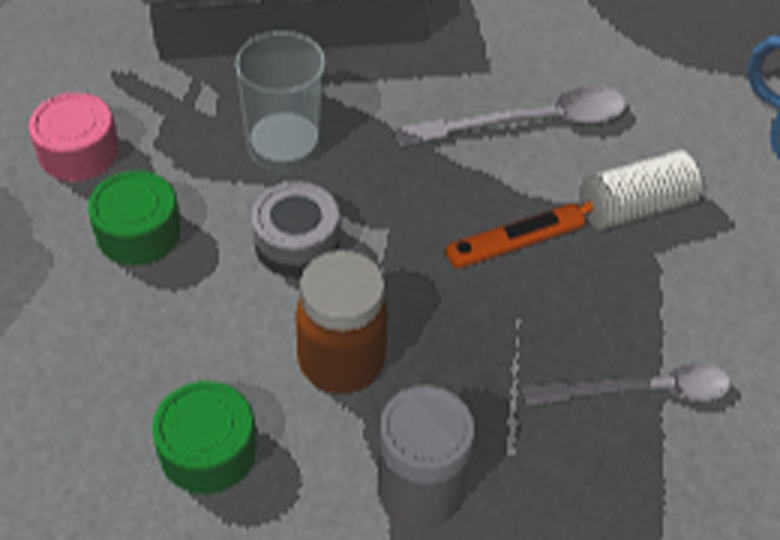

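View pics/c3.png

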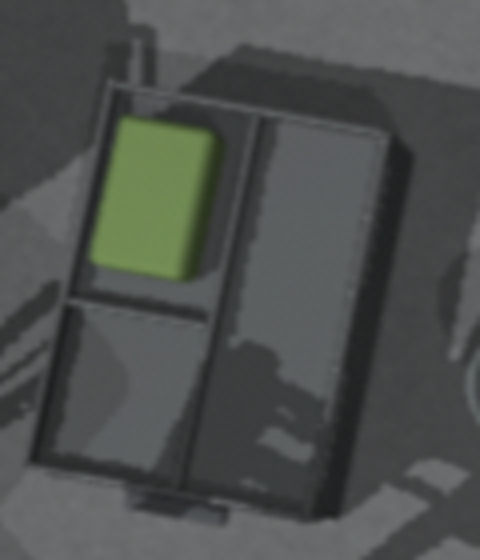

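View pics/c4.png

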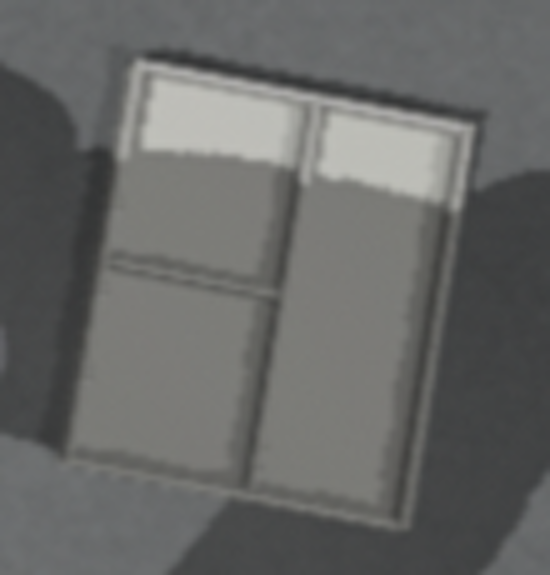

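The crops confirm it: the grey tin at top (259,225), side (263,205) has the dark lid disc and dark base. The greens and the pink don't. The light dashed streak beside the teaspoon handle, top (302–345,172–190), is something I'll check. Next, measuring.

```bash
cat > h.py <<'E'
import numpy as np, cv2
from scipy.spatial.transform import Rotation as R
from bench import robot
def cam(n):
    d=robot.get_image(n); return d
def ray(d,uv):
    f=d["img"].shape[0]/2/np.tan(np.radians(d["fovy"])/2)
    K=np.array([[f,0,d["cx"]],[0,f,d["cy"]],[0,0,1.]])
    p=cv2.undistortPoints(np.array(uv,float).reshape(-1,1,2),K,np.array([d["k1"],0,0,0.])).reshape(-1,2)
    v=np.c_[p,np.ones(len(p))]@R.from_euler("xyz",d["orientation"]).as_matrix().T
    return np.array(d["eye"]),v
def onz(d,uv,z):
    e,v=ray(d,uv); return e+v*((z-e[2])/v[:,2])[:,None]
def tri(d1,u1,d2,u2):
    e,v=ray(d1,u1);g,w=ray(d2,u2);v=v[0];w=w[0]
    s=np.linalg.lstsq(np.c_[v,-w],g-e,rcond=None)[0]
    a=e+s[0]*v;b=g+s[1]*w
    return (a+b)/2,np.linalg.norm(a-b)
E
python3 - <<'E'
from h import *
np.set_printoptions(precision=1,suppress=True)
T=cam("top");S=cam("side")
c1=lambda u,v:(180+u/2.8,90+v/2.8); c2=lambda u,v:(165+u/3,130+v/3)
c3=lambda u,v:(80+u/4,120+v/4); c4=lambda u,v:(365+u/5,145+v/5)
for n,a,b,z in [("tumbler rim",(91,353),(281,61),88),("tin",(486,349),(428,424),80),("flat",(221,378),(296,213),36),("jar",(349,371),(343,290),86),
 ("tea bowl",(447,122),(703,383),5),("tea end",(420,255),(528,394),3),("tbl bowl",(152,80),(592,105),8),("tbl end",(130,252),(402,134),3),
 ("br head far",(262,38),(690,172),20),("br hnd end",(276,258),(455,256),8),("brneck",(267,139),(588,209),15),
 ("streakA",(345,232),(518,320),0),("streakB",(460,282),(512,455),0)]:
    p,g=tri(T,c1(*a),S,c2(*b)); print(n,"tri",p,"gap %.1f"%g,"top@z",onz(T,c1(*a),z)[0][:2],"side@z",onz(S,c2(*b),z)[0][:2])
for n,q,z,f in [("caddy",[(110,85),(390,132),(315,515),(32,462)],64,c3),("tray",[(135,60),(475,124),(409,525),(67,460)],18,c4)]:
    P=onz(T,[f(*x) for x in q],z)[:,:2]; print(n,P,P.mean(0),[np.linalg.norm(P[i]-P[i-1]) for i in range(4)],
      [np.arctan2(*(P[i]-P[j])[::-1]) for i,j in((0,3),(1,2))])
E
```

```text
tumbler rim tri [460.7 151.3  89.1] gap 2.5 top@z [459.6 151.7] side@z [462.2 152.4]
tin tri [ 465.  -163.3   79.4] gap 2.7 top@z [ 463.7 -162.8] side@z [ 466.2 -163.8]
flat tri [443.7  50.8  36.1] gap 1.6 top@z [442.9  50.9] side@z [444.6  50.7]
jar tri [447.1 -53.5  75.9] gap 1.7 top@z [445.6 -52.7] side@z [445.7 -61. ]
tea bowl tri [ 670.8 -145.9    7. ] gap 0.8 top@z [ 671.  -146.1] side@z [ 672.3 -145. ]
tea end tri [ 553.8 -121.2    7.7] gap 3.9 top@z [ 552.7 -121.2] side@z [ 557.5 -118.9]
tbl bowl tri [706.1 113.3  13. ] gap 0.6 top@z [707.4 113.9] side@z [709.4 117.9]
tbl end tri [553.8 132.    5.9] gap 1.6 top@z [555.1 132.2] side@z [554.  134.8]
br head far tri [740.3  16.9  23.7] gap 0.8 top@z [741.3  17. ] side@z [743.2  19.7]
br hnd end tri [550.2   4.5   4.8] gap 1.2 top@z [549.1   4.7] side@z [549.8   2.2]
brneck tri [655.   12.   14.3] gap 4.3 top@z [652.7  12.6] side@z [656.9  11.2]
streakA tri [575.2 -56.5  -3.2] gap 2.1 top@z [573.6 -55.9] side@z [575.1 -58.6]
streakB tri [ 530.3 -156.8   -0.6] gap 1.8 top@z [ 529.4 -156.4] side@z [ 531.1 -157.2]
caddy [[634.7 399.9]
 [607.4 238.1]
 [387.5 275.5]
 [417.4 435.8]] [511.7 337.3] [np.float64(220.25398570729143), np.float64(164.0623480097221), np.float64(223.06277739443755), np.float64(163.00221323744623)] [np.float64(-0.1636664422314387), np.float64(-0.16856896655481823)]
tray [[ 609.3 -270.3]
 [ 578.  -434.1]
 [ 384.8 -395.1]
 [ 415.5 -233.1]] [ 496.9 -333.1] [np.float64(197.31802365444446), np.float64(166.77909891273782), np.float64(197.13723519574182), np.float64(164.89011540776667)] [np.float64(-0.18957615720462864), np.float64(-0.1991595786717584)]
```

Run:
```python
import cv2
s=cv2.imread("pics/side0.png")
cv2.imwrite("pics/c5.png",cv2.resize(s[75:155,200:320],None,fx=5,fy=5,interpolation=cv2.INTER_CUBIC))
cv2.imwrite("pics/c6.png",cv2.resize(s[310:420,280:440],None,fx=4,fy=4,interpolation=cv2.INTER_CUBIC))
```

```text
(no output)
```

View pics/c5.png

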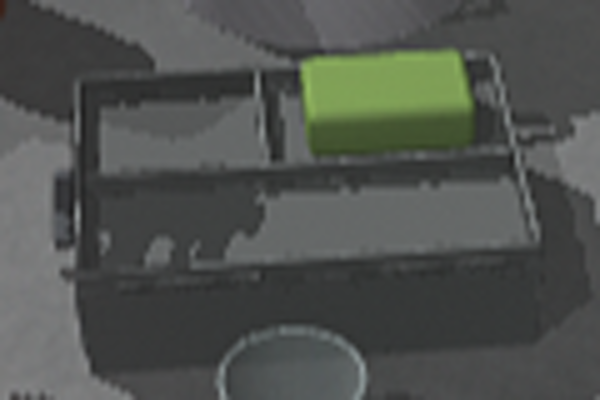

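View pics/c6.png

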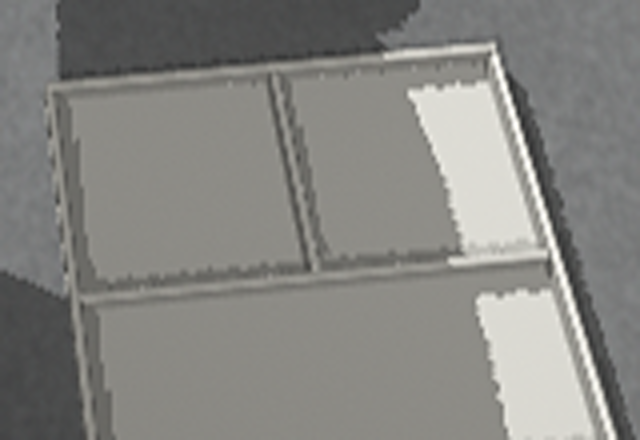

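The side crops show the caddy rim corners clearly, in c5 at (78,78), (490,55), (540,243) and (75,275). Triangulated heights match the given sizes: tumbler 89 against 88, tin 79 against 80, flat tin 36, and teaspoon bowl to handle end 120 against 118. The streak is at z≈0, so it's only light. Next I'll cross-check the caddy and tray from the side and test reachability.

```bash
cat >> h.py <<'E'
def ori(psi): return [np.pi,0,psi]
def best(psi,p):
    q0=robot.current_qpos(); o=[]
    for s in(psi,psi+np.pi,psi-np.pi):
        q=robot.inverse_kinematics(list(p),ori(s))
        if q is not None: o.append((np.abs(np.array(q)-q0).max(),s,np.array(q)))
    return min(o,key=lambda a:a[0]) if o else None
E
python3 - <<'E'
from h import *
np.set_printoptions(precision=2,suppress=True)
S=cam("side")
for n,q,z in [("caddy",[(200+u/5,75+v/5) for u,v in[(490,55),(540,243),(75,275),(78,78)]],64),("tray",[(280+u/4,310+v/4) for u,v in[(494,45),(50,88)]],18)]:
    P=onz(S,q,z)[:,:2]; print(n,P,P.mean(0),[np.linalg.norm(P[i]-P[i-1]) for i in range(len(P))],np.arctan2(*(P[0]-P[-1])[::-1]))
for p,s in [((461,152,40),-.19),((461,152,170),-.19),((552,-306,175),-.19),((552,-306,46),-.19),((465,-163,30),-.19),((456,-288,40),-.19),
   ((624,-136,4),-.21),((490,-376,10),-.19),((443.7,51,16),-.167),((455,385,69),-.167),((644,10.7,9),.066),((505,295,66),-.167),((505,295,170),-.167)]:
    print(p,best(s,p))
E
```

```text
caddy [[636.06 396.92]
 [608.83 237.88]
 [386.08 278.22]
 [418.59 438.81]] [512.39 337.96] [np.float64(221.47139121593668), np.float64(161.35483026787716), np.float64(226.38021496970083), np.float64(163.84744805903063)] -0.1902743195879071
tray [[ 610.2  -273.  ]
 [ 417.1  -236.59]] [ 513.65 -254.79] [np.float64(196.50495766124834), np.float64(196.50495766124834)] -0.1863274474022724
(461, 152, 40) (np.float64(1.0897744029615137), 2.951592653589793, array([ 0.09,  0.31,  1.89,  0.  ,  0.95, -1.29]))
(461, 152, 170) (np.float64(1.0897744029615137), 2.951592653589793, array([ 0.09,  0.16,  1.72,  0.  ,  1.27, -1.29]))
(552, -306, 175) (np.float64(1.6118768559081995), -0.19, array([-0.68,  0.41,  1.35, -0.  ,  1.38,  1.08]))
(552, -306, 46) (np.float64(1.6118768559081995), -0.19, array([-0.68,  0.52,  1.51, -0.  ,  1.11,  1.08]))
(465, -163, 30) (np.float64(1.4931899959299355), -0.19, array([-0.56,  0.33,  1.88, -0.  ,  0.93,  1.2 ]))
(456, -288, 40) (np.float64(1.6994608675698677), -0.19, array([-0.77,  0.39,  1.76, -0.  ,  1.  ,  0.99]))
(624, -136, 4) (np.float64(1.5469444682057896), 2.931592653589793, array([-0.39,  0.58,  1.53,  0.  ,  1.03, -1.75]))
(490, -376, 10) (np.float64(1.764113092063495), -0.19, array([-0.83,  0.54,  1.58, -0.  ,  1.02,  0.93]))
(443.7, 51, 16) (np.float64(1.337240389575356), 2.9745926535897933, array([-0.14,  0.28,  2.  ,  0.  ,  0.86, -1.54]))
(455, 385, 69) (np.float64(0.6857058224665021), 2.9745926535897933, array([ 0.52,  0.44,  1.58,  0.  ,  1.12, -0.89]))
(644, 10.7, 9) (np.float64(1.5513422133739674), 0.066, array([-0.16,  0.58,  1.51, -0.  ,  1.05,  1.35]))
(505, 295, 66) (np.float64(0.8628902075180501), 2.9745926535897933, array([ 0.34,  0.43,  1.61,  0.  ,  1.1 , -1.07]))
(505, 295, 170) (np.float64(0.8628902075180501), 2.9745926535897933, array([ 0.34,  0.34,  1.48,  0.  ,  1.33, -1.07]))
```

Both views agree within about 3 mm: caddy centre (512,338) with yaw -0.175, tray centre (498,-334) with yaw -0.19. I'll start with the tumbler.

```bash
cat >> h.py <<'E'
def fr(c,a,p): 
    r=R.from_euler("z",a).as_matrix()[:2,:2]; return np.array(c)+r@np.array(p,float)
TRAY=lambda p: fr((498,-334.3),-.19,p)
CAD=lambda p: fr((512,337.7),-.175,p)
def above(xy,psi,z,): robot.move_ptp([xy[0],xy[1],z],ori(psi))
def lin(xy,z,psi=None,speed=150,f=None):
    return robot.move_linear([float(xy[0]),float(xy[1]),float(z)],None if psi is None else ori(psi),speed,f)
def st(m=""): print(m,"t %.1f"%robot.current_t(),"w %.3f"%robot.current_gripper_width(),np.round(robot.current_tcp_pos(),1),np.round(robot.current_contact_force(),1))
E
python3 - <<'E'
from h import *
p=(461,152)
above(p,-.19,160); robot.move_gripper(.92)
print(lin(p,38,speed=120,f=6)); st()
robot.move_gripper(0); st("closed")
lin(p,60,speed=60); st("up")
d=cam("side"); cv2.imwrite("pics/g1.png",cv2.resize(d["img"][60:260,150:380],None,fx=3,fy=3))
E
```

```text
False
 t 3.6 w 0.920 [461.6 152.1  38.6] [-0.2  0.1 -0.5]
closed t 4.1 w 0.715 [461.5 152.3  38.5] [0.2 1.6 3. ]
up t 4.6 w 0.714 [461.2 152.   60.3] [-0.1 -0.4 -1.5]
```

View pics/g1.png

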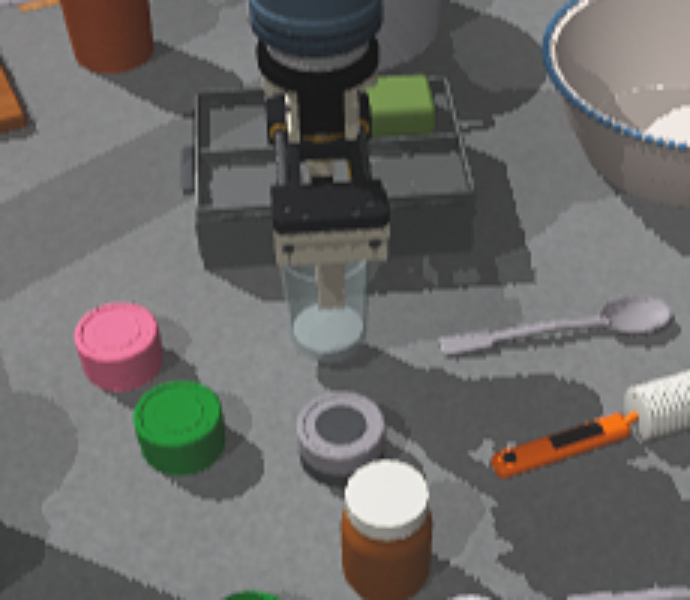

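The picture shows the tumbler upright between the jaws at crop (330,310), width 66 mm, lifted off. On to the tray's +x well.

Run:
```python
from h import *
p=(461,152); q=TRAY((49,37)); print(q)
lin(p,170); lin(q,170,-.19,speed=220); lin(q,60,speed=120)
print(lin(q,41.5,speed=25,f=4)); st("down")
robot.move_gripper(.85); st("open")
lin(q,190,speed=150)
# tall tin
p=(465,-163); above(p,-.19,190); print(lin(p,32,speed=150,f=6)); st()
robot.move_gripper(0); st("tin closed")
lin(p,60,speed=100); st("up")
T=cam("top"); S=cam("side")
cv2.imwrite("pics/g2.png",np.hstack([cv2.resize(T["img"][130:270,280:480],(400,280)),cv2.resize(S["img"][220:420,240:440],(400,400))[:280]]))
cv2.imwrite("pics/g2s.png",cv2.resize(S["img"][200:420,240:500],None,fx=2.5,fy=2.5))
```

```text
[ 553.10598663 -307.21992915]
True
down t 9.5 w 0.713 [ 552.8 -307.    42.5] [-0.3  1.2  5.4]
open t 10.0 w 0.849 [ 551.9 -306.2   41.1] [-0.1  0.1  0.3]
False
 t 13.0 w 0.851 [ 465.7 -163.5   32.6] [ 0.   0.3 -0. ]
tin closed t 13.6 w 0.593 [ 465.2 -163.1   32.4] [-1.3  0.3  3.6]
up t 14.0 w 0.597 [ 465.  -162.9   59.9] [-0.1  0.6 -1.6]
```

View pics/g2s.png

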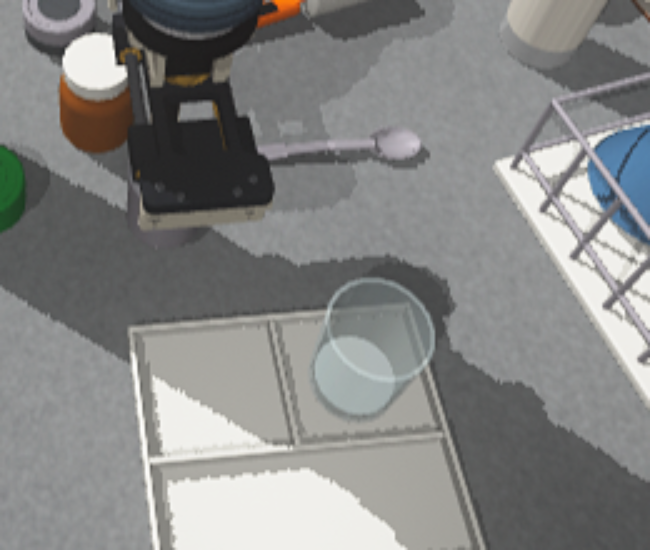

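The tumbler stands upright in the +x well, at crop (365,350). The tall tin is gripped at 55 mm. Next I place it, then pick the teaspoon.

Run:
```python
from h import *
p=(465,-163); q=TRAY((-49,37)); print(q)
lin(p,130); lin(q,130,-.19,speed=220); lin(q,50,speed=120)
print(lin(q,35.5,speed=25,f=4)); st("down")
robot.move_gripper(.82); st("open")
lin(q,170,speed=150)
p=(624,-136); above(p,-.21,120); robot.move_gripper(.4); print(lin(p,5,speed=120,f=5)); st()
robot.move_gripper(0); st("spoon closed")
lin(p,45,speed=100); st("up")
T=cam("top"); S=cam("side")
cv2.imwrite("pics/g3.png",cv2.resize(S["img"][200:420,240:500],None,fx=2.5,fy=2.5))
cv2.imwrite("pics/g3t.png",cv2.resize(T["img"][100:270,290:490],None,fx=3,fy=3))
```

```text
[ 456.86957159 -288.71175745]
True
down t 16.8 w 0.598 [ 456.6 -288.8   36.3] [ 0.3 -1.1  3. ]
open t 17.4 w 0.817 [ 455.9 -287.8   35.5] [-0.5 -0.   0.9]
False
 t 21.2 w 0.401 [ 624.7 -136.3    5.8] [-0.4 -0.2  0.3]
spoon closed t 22.0 w 0.003 [ 624. -136.    5.] [-0.9  0.3  0.3]
up t 22.5 w 0.007 [ 624.  -136.    45.2] [-0.4  0.2 -0.3]
```

View pics/g3.png

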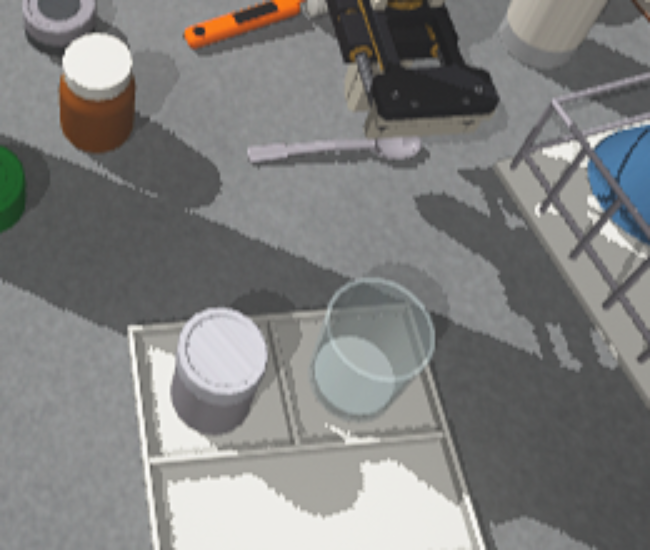

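View pics/g3t.png

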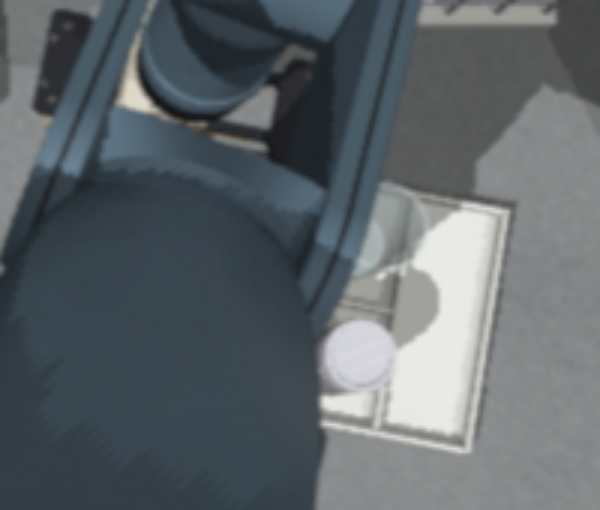

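The tin stands in its well at crop (215,370). The gripper closed on nothing (w 0.003), and the spoon still lies on the table at crop (330,150). I'll move clear and remeasure it.

Run:
```python
from h import *
above((480,-80),-.21,200); robot.move_gripper(.4)
T=cam("top"); S=cam("side")
cv2.imwrite("pics/g4.png",cv2.resize(S["img"][230:290,310:430],None,fx=6,fy=6,interpolation=cv2.INTER_CUBIC))
cv2.imwrite("pics/g4t.png",cv2.resize(T["img"][110:200,300:380],None,fx=6,fy=6,interpolation=cv2.INTER_CUBIC))
```

```text
(no output)
```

View pics/g4.png

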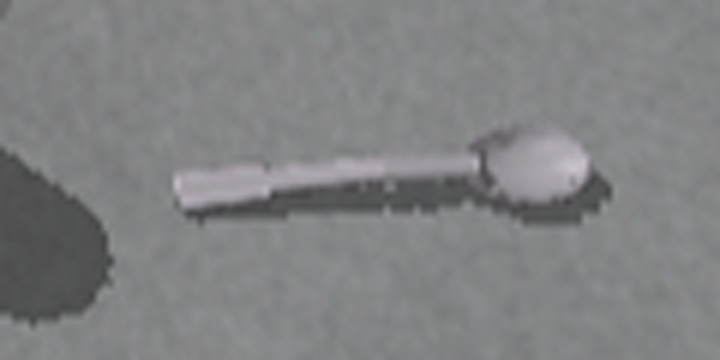

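View pics/g4t.png

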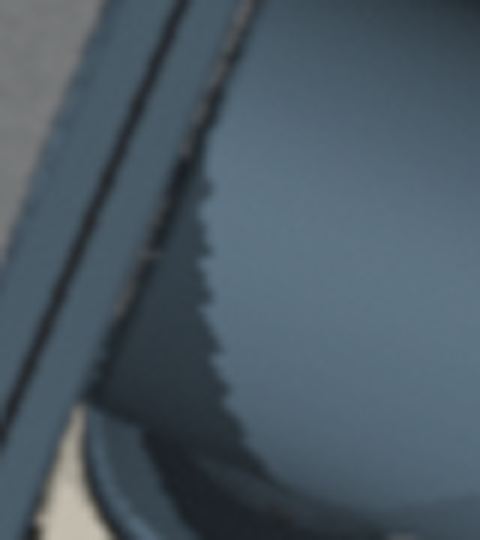

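In the side view the spoon hasn't moved: bowl (400,257), handle end (340,261). So the 5 mm tip height left the arched handle below the working part of the pads. I'll check the handle's mid-point by ray and go lower.

Run:
```python
from h import *
S=cam("side")
for u,z in [((330,172),11),((540,162),7),((180,188),3)]: print(onz(S,(310+u[0]/6,230+u[1]/6),z))
p=(624,-136); above(p,-.21,60); robot.move_gripper(.4); print(lin(p,1.2,speed=50,f=5)); st()
for w in (.2,.12,.05,0): robot.move_gripper(w); st("c%g"%w)
S=cam("side")
cv2.imwrite("pics/g5.png",cv2.resize(S["img"][215:290,300:430],None,fx=5,fy=5,interpolation=cv2.INTER_CUBIC))
```

```text
[[ 602.62609462 -130.9504917    11.        ]]
[[ 673.2088857  -144.96457682    7.        ]]
[[ 555.57587915 -118.31943167    3.        ]]
False
 t 26.8 w 0.399 [ 624.3 -136.1    1.6] [-0.1 -0.   0.2]
c0.2 t 27.4 w 0.202 [ 624.  -136.     1.2] [ 0.5 -0.  -0.3]
c0.12 t 27.8 w 0.122 [ 624.  -136.     1.2] [-0.5  0.5  0.1]
c0.05 t 28.2 w 0.044 [ 624.  -136.     1.2] [-0.3  0.3  1.3]
c0 t 28.5 w 0.004 [ 624.  -136.     1.2] [ 0.6 -0.  -0.8]
```

View pics/g5.png

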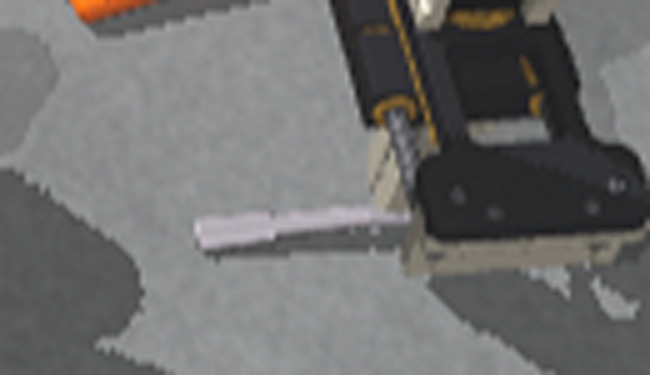

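The fingers closed on nothing again, and the beige bar hides the tip at crop (520,255). I'll project the TCP into this view to see where the tips really are.

```bash
cat >> h.py <<'E'
def proj(d,P):
    f=d["img"].shape[0]/2/np.tan(np.radians(d["fovy"])/2)
    c=(np.array(P,float).reshape(-1,3)-d["eye"])@R.from_euler("xyz",d["orientation"]).as_matrix()
    s=c[:,:2]/c[:,2:]; s=s*(1+d["k1"]*(s**2).sum(1))[:,None]
    return s*f+[d["cx"],d["cy"]]
E
python3 - <<'E'
from h import *
S=cam("side"); I=cv2.resize(S["img"][170:290,300:430],None,fx=5,fy=5,interpolation=cv2.INTER_CUBIC)
for h in (0,19,84):
    u=(proj(S,(624,-136,1.2+h))[0]-[300,170])*5; print(h,u); cv2.circle(I,tuple(int(x) for x in u),4,(0,0,255),-1)
cv2.imwrite("pics/g6.png",I)
E
```

```text
0 [375.00715444 454.05307815]
19 [384.39680048 428.09762331]
84 [419.39689953 331.35046581]
```

View pics/g6.png

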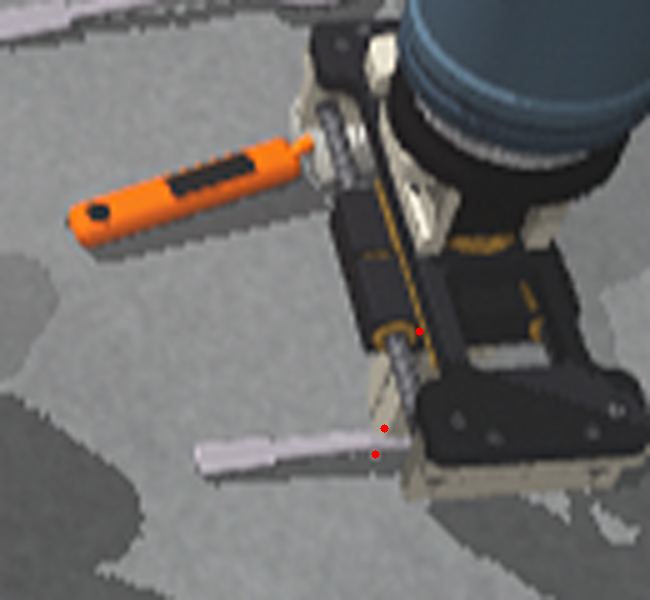

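Run:
```python
from h import *
S=cam("side")
for z in (60,79,98,144): print(z,(proj(S,[(461,152-32,z),(461,152,z),(461,184,z)])-[150,60])*3)
# open here and look, then step away in +x? 
I=cv2.imread("pics/g1.png"); cv2.imwrite("pics/g1z.png",cv2.resize(I[200:380,240:420],None,fx=4,fy=4,interpolation=cv2.INTER_CUBIC)[:600,:800])
```

```text
60 [[336.91601831 328.54100387]
 [325.77230964 299.70803086]
 [315.10036504 272.09567256]]
79 [[336.21669773 309.71366228]
 [324.90109848 280.81015171]
 [314.07240976 253.15033317]]
98 [[335.49291759 290.22802164]
 [324.00009595 261.26626499]
 [313.01007073 233.57151124]]
144 [[333.63113272 240.10594669]
 [321.68561429 211.06321364]
 [310.28472176 183.34454604]]
```

View pics/g1z.png

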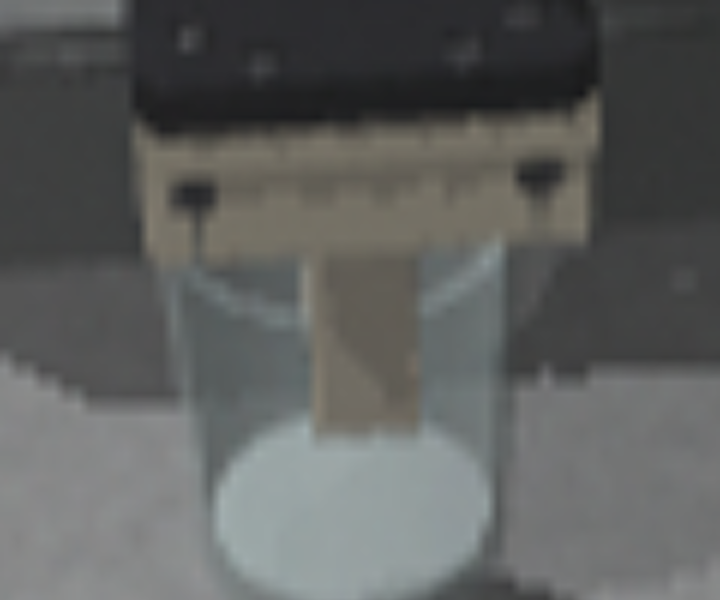

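The near fingertip in that crop ends at about (332,309). A tip at z=60 should project near (335,330), so the fingers may end higher than the TCP says. I'll test this by touching free table gently.

Run:
```python
from h import *
lin((624,-136),60,speed=100); st()
p=(600,-65); above(p,-.21,60)
for w in (0,):
    robot.move_gripper(w); lin(p,8,speed=100)
    print(lin(p,-14,speed=15,f=4)); st("touch")
    lin(p,30,speed=60)
S=cam("side"); 
cv2.imwrite("pics/g7.png",cv2.resize(S["img"][190:310,300:430],None,fx=5,fy=5,interpolation=cv2.INTER_CUBIC))
print((proj(S,[(600,-65,30),(600,-65,49)])-[300,190])*5)
```

```text
t 29.4 w 0.006 [ 623.6 -135.9   59.7] [-0.2 -0.1 -0.1]
False
touch t 32.3 w 0.006 [600.1 -65.  -13.9] [-0.1 -0.3  0.5]
[[259.77110746 188.60112858]
 [266.83063513 160.10607259]]
```

View pics/g7.png

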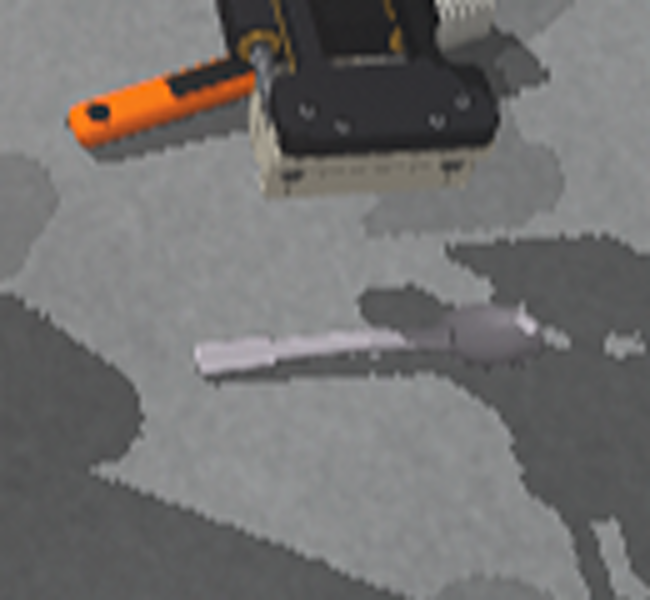

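There was no touch even at z=-14, so the fingers end well short of the reported TCP. I'll probe lower to find the true offset, with a gentle stop.

Run:
```python
from h import *
p=(600,-65)
lin(p,-12,speed=100)
print(lin(p,-40,speed=12,f=4)); st("touch")
lin(p,30,speed=100); st()
```

```text
True
touch t 35.1 w 0.007 [600.  -65.  -27.3] [-0.3 -0.1  4.7]
 t 35.8 w 0.006 [599.5 -64.9  29.5] [-0.5 -0.3  0.3]
```

The closed fingertips touch the table at a reported z of -27.3, so true tip height = reading + 27. That fits the tumbler width too, since the 66 mm measured is its width near the rim. I'll correct for this, confirm with the fingers part open at the spoon, and take the spoon again.

Run:
```python
from h import *
p=(624,-136); robot.move_gripper(.4); above(p,-.21,30); lin(p,-15,speed=100)
print(lin(p,-32,speed=12,f=3)); st("touch")
z=robot.current_tcp_pos()[2]
lin(p,z+4,speed=30); robot.move_gripper(0); st("closed")
lin(p,20,speed=80); st("up")
S=cam("side")
cv2.imwrite("pics/g8.png",cv2.resize(S["img"][190:310,300:430],None,fx=5,fy=5,interpolation=cv2.INTER_CUBIC))
```

```text
True
touch t 38.6 w 0.400 [ 623.9 -136.   -27.3] [ 0.  -0.2  4.8]
closed t 39.5 w 0.087 [ 623.9 -136.   -23.4] [-0.7 -0.3 -0.4]
up t 40.2 w 0.091 [ 623.9 -135.9   20.2] [ 0.1 -0.3 -0.2]
```

View pics/g8.png

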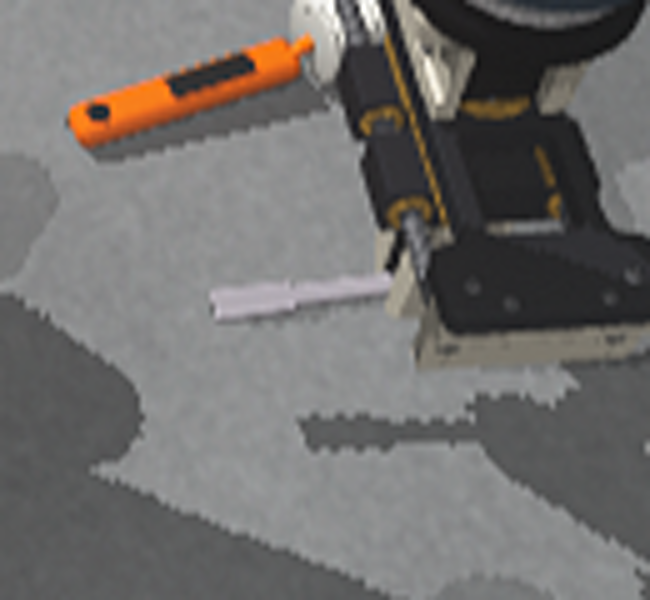

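The spoon is held now (w 0.09 = 8 mm, handle at crop (300,295)). The fingers are effectively 27 mm shorter, so the gripper body may sit low over the tumbler and tin. I'll measure the body's height before placing.

Run:
```python
from h import *
np.set_printoptions(precision=1,suppress=True)
lin((624,-136),120,speed=150); lin((600,-230),120,-.21,speed=200); st()
S=cam("side"); t=robot.current_tcp_pos()
I=S["img"].copy()
r=R.from_euler("z",-.21).as_matrix()
for h,c in((27,(0,0,255)),(46,(0,255,255)),(84,(0,255,0)),(111,(255,0,0))):
    for x in(-37.5,0,37.5):
        for y in(-94,0,94):
            if h<50 and (x or y): continue
            u=proj(S,t+r@[x,y,h])[0]; cv2.circle(I,(int(u[0]),int(u[1])),1,c,-1)
print(proj(S,t+[0,0,27]))
cv2.imwrite("pics/g9.png",cv2.resize(I[130:350,270:530],None,fx=3,fy=2.7,interpolation=cv2.INTER_CUBIC))
```

```text
t 41.7 w 0.086 [ 599.7 -229.3  119.2] [ 0.2 -0.8  0.8]
[[404.6 263. ]]
```

View pics/g9.png

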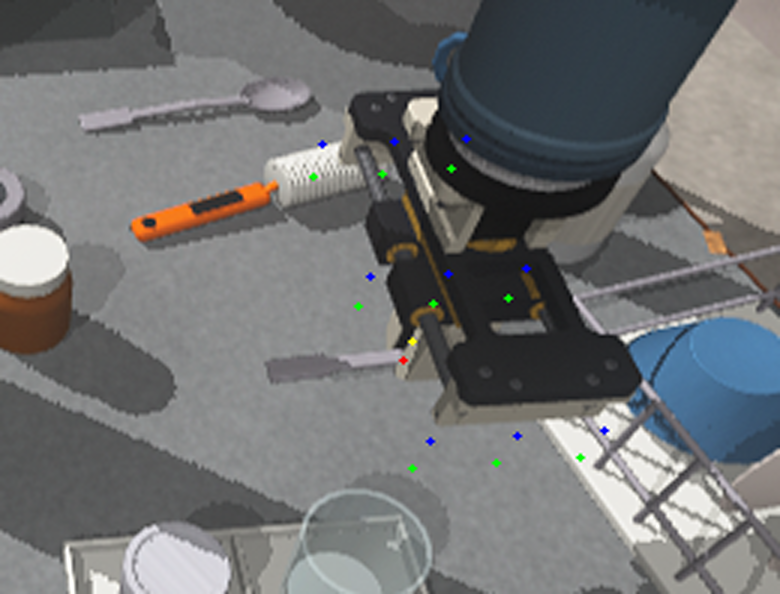

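The bar's lower edge lies above the dots for TCP+111 mm, so the body is at least 84 mm above the true tips. The fingers have their stated length, and only the reported TCP is 27 mm low. At release the body clears the 92 mm tumbler top. Next I place the spoon in the lane.

Run:
```python
from h import *
q=TRAY((0,-47)); print(q)
lin(q,120,-.19-0.0,speed=220); lin(q,10,speed=120)
print(lin(q,-15.5,speed=30,f=4)); st("down")
robot.move_gripper(.2); st("open")
lin(q,120,speed=120)
above((480,-80),-.19,150)
S=cam("side"); T=cam("top")
cv2.imwrite("pics/g10.png",cv2.resize(S["img"][280:420,270:460],None,fx=4,fy=4,interpolation=cv2.INTER_CUBIC))
cv2.imwrite("pics/g10t.png",cv2.resize(T["img"][145:260,365:475],None,fx=5,fy=5,interpolation=cv2.INTER_CUBIC))
```

```text
[ 489.12363194 -380.45419905]
False
down t 44.8 w 0.091 [ 489.2 -380.6  -15.4] [-0.2  0.3 -1. ]
open t 45.2 w 0.201 [ 489.1 -380.5  -15.4] [-0.3 -0.2  0.5]
```

View pics/g10.png

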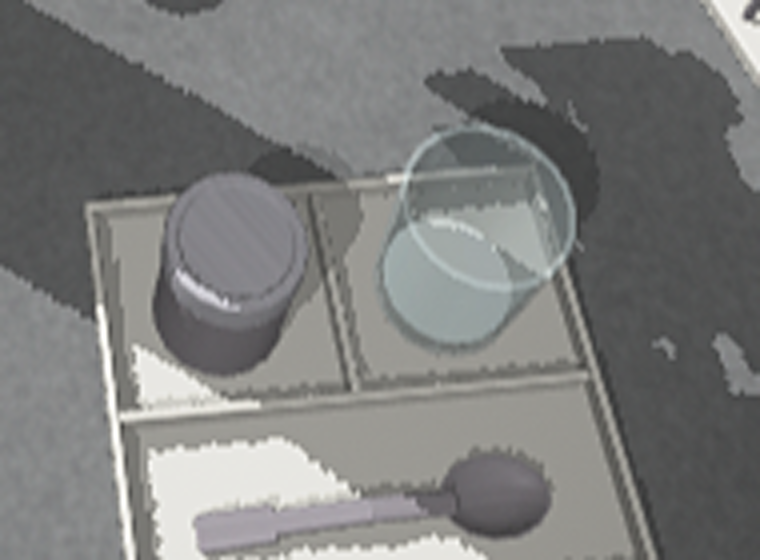

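View pics/g10t.png

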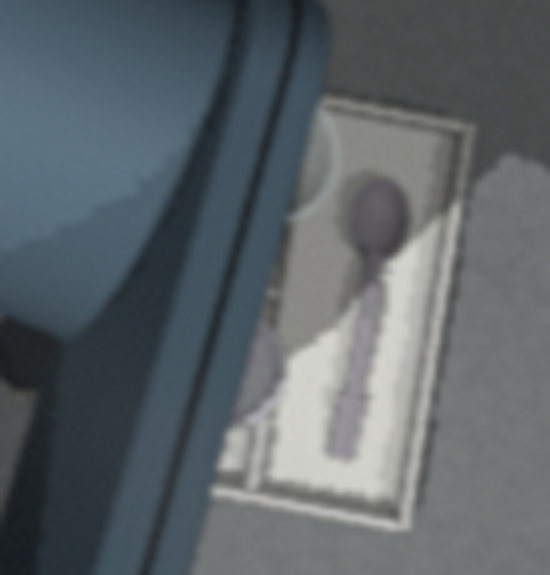

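The spoon lies in the lane (bowl at side crop (498,493)), and the tumbler and tin stand in their wells. Flat tin next, with jaws along x to stay clear of the jar.

Run:
```python
from h import *
p=(443.7,51); psi=np.pi/2-.175
above(p,psi,150); robot.move_gripper(.9); lin(p,20,speed=150); print(lin(p,-12,speed=40,f=5)); st()
robot.move_gripper(0); st("closed")
lin(p,20,speed=60); st("up")
S=cam("side")
cv2.imwrite("pics/g11.png",cv2.resize(S["img"][120:290,180:360],None,fx=3.5,fy=3.5,interpolation=cv2.INTER_CUBIC))
```

```text
False
 t 52.1 w 0.898 [443.9  51.  -11.9] [-0.5 -0.4  0.1]
closed t 52.5 w 0.681 [443.7  51.  -11.8] [-0.   0.3  2.3]
up t 53.2 w 0.686 [443.8  51.   20.2] [-1.6 -0.2 -1.2]
```

View pics/g11.png

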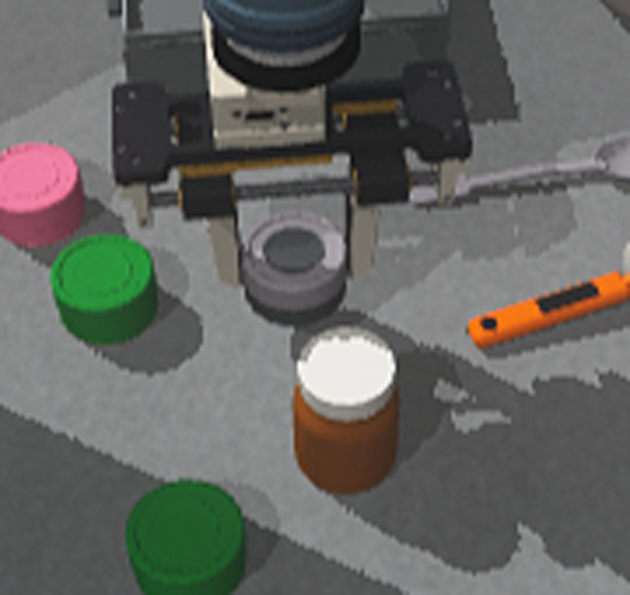

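The flat tin is held level (crop (293,265), 63 mm). Next it goes into the caddy well.

Run:
```python
from h import *
p=(443.7,51); psi=np.pi/2-.175; q=CAD((-64,38)); print(q)
lin(p,130,speed=150); lin(q,130,psi,speed=220); lin(q,52,speed=120)
print(lin(q,39.4,speed=25,f=4)); st("down")
robot.move_gripper(.82); st("open"); lin(q,130,speed=120)
above((480,120),-.19,150); robot.move_gripper(.55)
S=cam("side");T=cam("top")
cv2.imwrite("pics/g12.png",cv2.resize(T["img"][120:260,80:200],None,fx=4,fy=4,interpolation=cv2.INTER_CUBIC))
cv2.imwrite("pics/g12s.png",cv2.resize(S["img"][70:170,200:340],None,fx=5,fy=5,interpolation=cv2.INTER_CUBIC))
```

```text
[455.59361074 386.26252928]
True
down t 57.1 w 0.684 [455.6 386.2  40. ] [0.8 0.3 3.6]
open t 57.6 w 0.816 [454.7 385.7  39.2] [ 1.   0.2 -0. ]
```

View pics/g12.png

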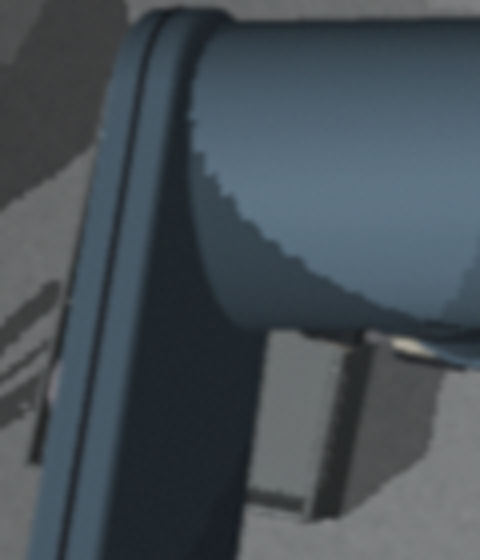

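View pics/g12s.png

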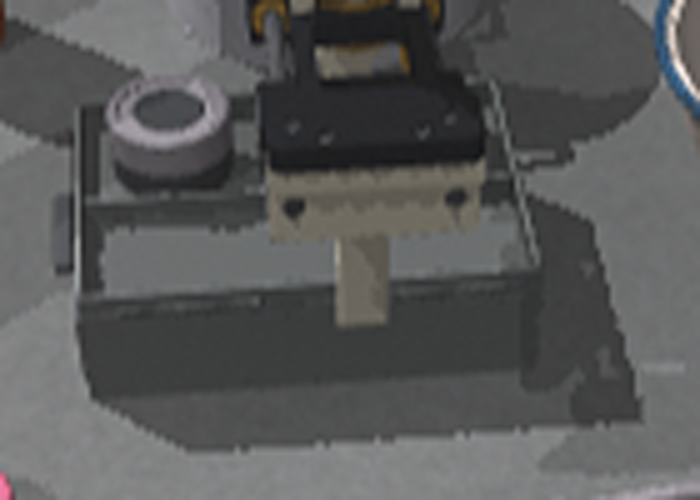

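The flat tin sits lid up in the empty well, at side crop (170,130). Now the brush.

Run:
```python
from h import *
p=(643.5,10.7)
above(p,.066,120); robot.move_gripper(.5); lin(p,10,speed=150); print(lin(p,-19,speed=40,f=5)); st()
robot.move_gripper(0); st("closed")
lin(p,40,speed=60); st("up")
S=cam("side")
cv2.imwrite("pics/g13.png",cv2.resize(S["img"][130:270,260:450],None,fx=4,fy=4,interpolation=cv2.INTER_CUBIC))
```

```text
False
 t 63.2 w 0.499 [643.7  10.7 -18.9] [-0.1 -0.3 -0.2]
closed t 63.7 w 0.211 [643.6  10.7 -18.8] [ 0.4 -0.3  1.1]
up t 64.9 w 0.212 [643.1  10.7  39.5] [-0.   0.  -0.7]
```

View pics/g13.png

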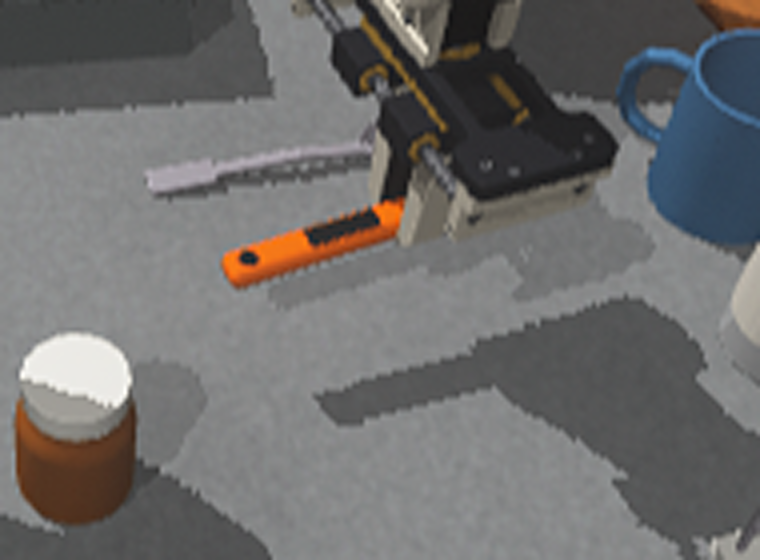

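The brush is held level at w 0.21 (20 mm), handle at crop (310,245). Next it goes into the caddy bay.

Run:
```python
from h import *
p=(643.5,10.7); q=CAD((0,-43)); print(q)
lin(p,150,speed=150); lin(q,150,-.175,speed=200); lin(q,60,speed=120)
print(lin(q,38.3,speed=25,f=4)); st("down")
robot.move_gripper(.45); st("open"); lin(q,150,speed=120)
robot.move_j([1.6,0,1.3,0,1.3,0.5]) if 0 else above((300,-300),-.19,200)
robot.sleep(.5)
S=cam("side");T=cam("top"); cv2.imwrite("pics/f_top.png",T["img"]);cv2.imwrite("pics/f_side.png",S["img"])
cv2.imwrite("pics/g14.png",cv2.resize(T["img"][90:270,60:260],None,fx=3.3,fy=3.3,interpolation=cv2.INTER_CUBIC))
cv2.imwrite("pics/g14s.png",cv2.resize(S["img"][70:230,180:400],None,fx=3.6,fy=3.6,interpolation=cv2.INTER_CUBIC))
```

```text
[504.51335008 295.35675883]
False
down t 69.5 w 0.211 [504.7 295.4  38.4] [-0.5  1.  -1.7]
open t 70.1 w 0.450 [504.5 295.3  38.3] [ 0.2 -0.1 -0.4]
```

View pics/g14.png

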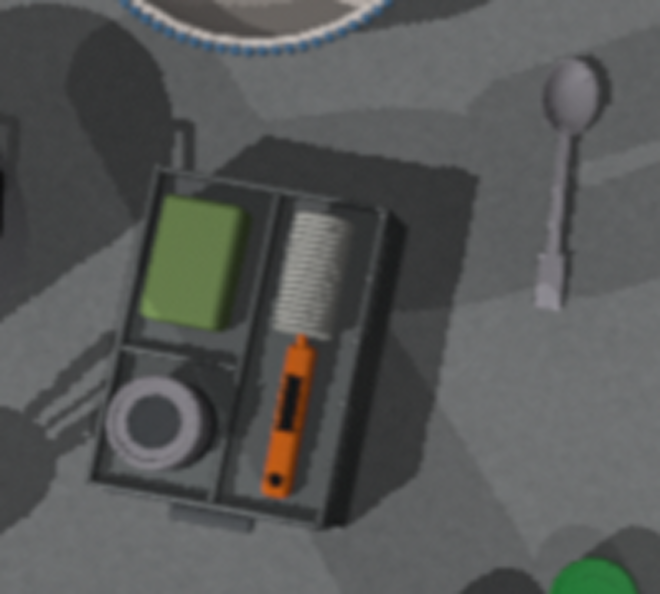

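View pics/g14s.png

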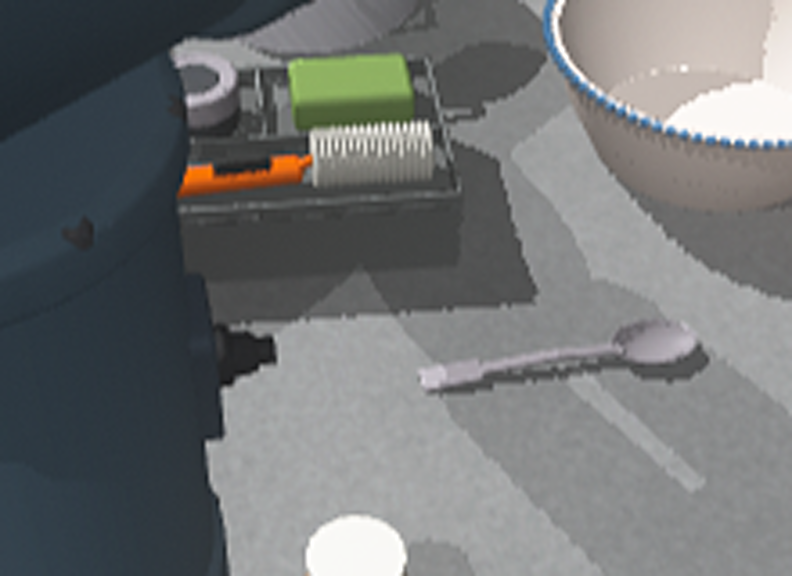

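View pics/f_top.png

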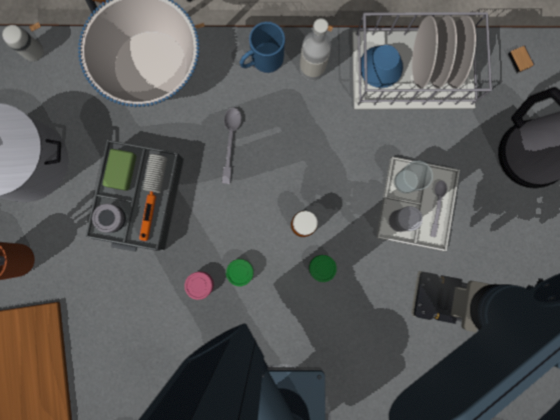

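Final top view: every item is in its bay, with the jar (305,223) and tablespoon (232,140) where they began. I'll check the numbers on an enlarged tray crop.

Run:
```python
import cv2
t=cv2.imread("pics/f_top.png"); cv2.imwrite("pics/g15.png",cv2.resize(t[145:260,365:475],None,fx=5,fy=5,interpolation=cv2.INTER_CUBIC))
```

```text
(no output)
```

View pics/g15.png

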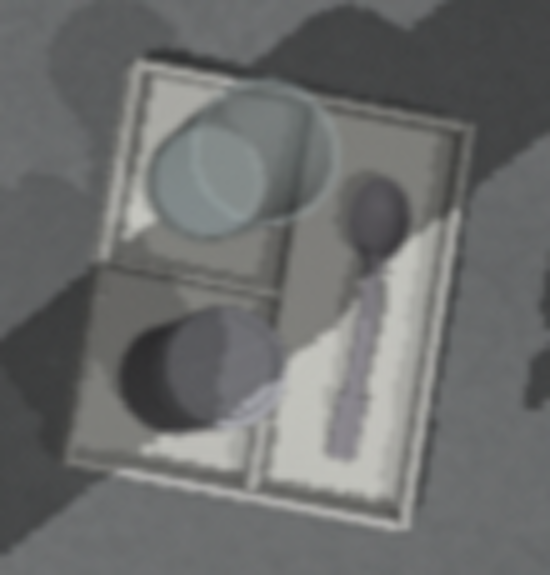

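Run:
```python
from h import *
np.set_printoptions(precision=1,suppress=True)
T=cam("top"); c=lambda u,v:(365+u/5,145+v/5); g=lambda u,v:(60+u/3.3,90+v/3.3)
def inv(cc,a,p): return R.from_euler("z",-a).as_matrix()[:2,:2]@(p[:2]-np.array(cc))
tr=((498,-334.3),-.19); ca=((512,337.7),-.175)
P=lambda uv,z: onz(T,uv,z)[0]
print("tumbler rim",inv(*tr,P(c(266,152),92)),"foot",inv(*tr,P(c(208,181),4)))
print("tin top",inv(*tr,P(c(224,367),84)))
b=inv(*tr,P(c(379,217),9));e=inv(*tr,P(c(340,458),7)); print("spoon",b,e,e+(b-e)*70/118)
print("flat",inv(*ca,P(g(156,421),88)))
b=inv(*ca,P(g(322,213),72));e=inv(*ca,P(g(276,494),60));print("brush",e,b,e+(b-e)*95/195)
a=cv2.imread("pics/top0.png")
def cen(img,box,th):
    x0,y0,x1,y1=box; h=cv2.cvtColor(img[y0:y1,x0:x1],cv2.COLOR_BGR2HSV); return h
# bystanders: same-click comparison by side crops
cv2.imwrite("pics/g16.png",np.hstack([cv2.resize(i[90:250,215:325],None,fx=3.4,fy=3.4) for i in(a,T["img"])]))
st()
```

```text
tumbler rim [46.3 37.5] foot [48.6 35.5]
tin top [-51.1  38. ]
spoon [ 45.7 -47.6] [-73.3 -48. ] [ -2.7 -47.8]
flat [-63.1  35.8]
brush [-97.9 -44. ] [ 98.2 -39.7] [ -2.3 -41.9]
 t 74.0 w 0.449 [ 300. -300.  200.] [ 0.6  0.  -0.5]
```

View pics/g16.png

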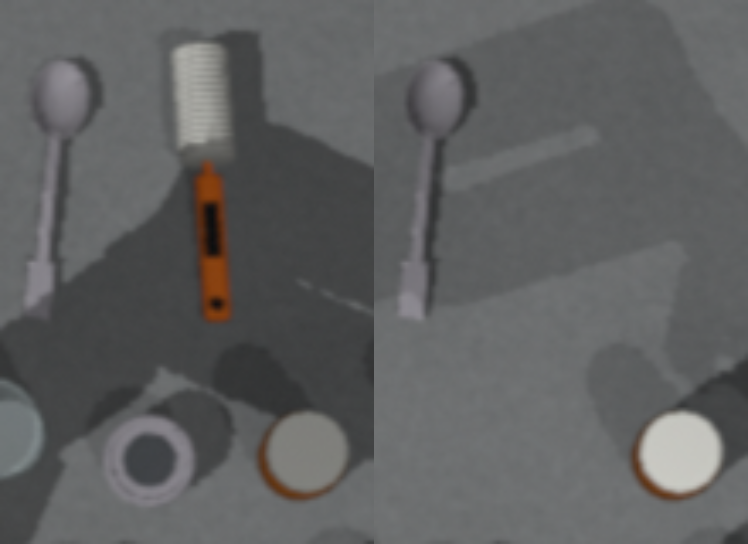

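Before and after show the jar (305,452 against 680-374=306,452) and the tablespoon unmoved. All placings are within a few mm of their targets, so I'm handing in.

```bash
python3 -c "
from bench import robot
robot.hand_in()"
```

```text
the job is handed in; nothing more can be done
```

Both kits are made up and the job was handed in at about 74 s of the 128 s allowed. No verdict is reported.

| Item | Where it is | Measured (mm) | Target (mm) |
|---|---|---|---|
| Tumbler | tray, +x well, upright | (48, 36) | (49, 37) |
| Tall tin | tray, -x well, upright | (-51, 38) | (-49, 37) |
| Teaspoon | tray, long compartment, flat | (-3, -48) | (0, -44) |
| Flat tin | caddy, empty well, lid up | (-63, 36) | (-64, 38) |
| Brush | caddy, long bay, flat | (-2, -42) | (0, -43) |

- **Bystanders:** the jar and tablespoon show no visible shift between the first and last top pictures. The robot finished clear of everything.
- **What disagreed:** the reported TCP sits about 27 mm below the real fingertips. Two tries at the teaspoon closed on nothing because of this. Two gentle table touches, fingers shut and part open, both gave -27.3 mm, and I corrected the remaining grasps by that amount.
- **Earlier grasps:** the tumbler and tall tin were gripped 27 mm higher than intended. Both were still set down under a force stop, not dropped.
- **Small drops:** the teaspoon and brush were released about 4 mm above their floors on purpose, to keep the gripper clear of the tumbler and the caddy walls.
- **Other mismatches:** two rough readings were off: the jar's height (76 against 86 mm) and the caddy's length (220–226 against 228 mm). Neither affected a placing.

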